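Take the air receiver's pressure with the rod gauge

TASK

Take the pressure gauge out of its socket, press it upright onto the valve stem on top of the small air tank and hold it there firmly for about a second, fully home so that it seals (about 18 N), so that the pressure pushes the indicator rod out; do not overpress the stem. Then set the gauge gently back upright in its socket with the rod still out for reading. Do not touch the rod, leave the other things on the bench alone and let go.

Things in the scene. Friction and masses are not known exactly. Their poses are not given: they have to be found in the camera images.
- gauge_grip (a point): Pressure gauge: loose, upright, round metal tool, 0.21 kg, 89 mm tall without its rod. This point is on its axis, 62 mm above its open lower end, at the middle of the grip zone; z points up the tool. Barrel to grip: 20 mm across, from 32 to 89 mm above the lower end. Below it: a collar 24 mm across (22 to 32 mm), then the hollow chuck (lowest 22 mm).
- gauge_mouth (a point): Centre of the gauge's open lower end, the mouth of its chuck; z up the tool. The chuck is flared: outside 30 mm across at the mouth, 24 mm at its top; its bore 24 mm at the mouth, 18 mm at its floor. That flat floor, 22 mm in from the mouth, must sit on the valve stem's top. A sprung plunger in the floor yields up to 7.5 mm.
- rod (a joint): Indicator rod, its travel out of the gauge's top in m: 0 at the start, 0.005 to 0.018 once the hidden pressure has pushed it out; it then stays by light friction (0.4 N). Its white cap (11 mm across, 3 mm thick) lies on the barrel's top and rises between the fingers to at most 50 mm above the grip point: keep the gripper's body clear of it.
- boss_top (a point): Centre of the flat top of the steel boss (30 mm across) on the air tank, 115 mm above the bench. From here the brass valve stem, 12 mm across, rises straight up; its flat top is 26 to 40 mm above this point (differs each time, not measured: feel for it). A sprung steel pin, 4 mm across, stands 7 mm out of the stem's top.
- tank: Fixed grey air tank, a cylinder 90 mm across and 170 mm long lying along its y; origin on the bench, 115 mm below the boss top. Its pressure holds the pin up with 4.5 to 10 N: pressing, the force first grows and levels off, then rises steeply as the bore's floor meets the stem's top (mouth then 4 to 18 mm above the boss). Sealing takes more than 12 N; over 30 N damages the stem.
- socket (a point): Centre of the floor of the gauge's socket, 18 mm above the bench: an upright steel tube rising 28 mm above this point, bore 33 mm across, 38 mm at its flared mouth, on a fixed dark wooden board (90 by 190 mm, 18 mm thick, long along y). The gauge stands in it on its mouth. Two open tins of screws, 22 mm high, stand on the board towards -y.
- gauge: The whole gauge; origin at the centre of its mouth, z up along the tool.
- jar: Bystander: amber glass jar with a steel lid, 48 mm across, 50 mm high; origin under its centre.
- spool: Bystander: spool of solder, 56 mm across, 40 mm high, standing on its flange; origin under its centre.
- driver: Bystander: screwdriver with black handle, 170 mm long, lying on the bench along its x axis.

How it is judged (in metres and radians):
On the way, in this order (a step that is already met when the one before it is completed fails the run):
1. the gauge is lifted clear of its socket (z of gauge_mouth in the frame of socket above 0.04 m), for 0.1 s.
2. the gauge is pressed upright over the valve stem with more than 12 N for half a second, its mouth within 20 mm of the boss, and the rod is out (contact force between gauge and tank above 12 N and horizontal distance between gauge_mouth and boss_top below 0.005 m and z of gauge_mouth in the frame of boss_top below 0.02 m and angle between gauge's own z axis and vertical below 0.12 rad and value of joint rod above 0.0045 m), for 0.5 s.
At the end, for the whole second after the job is handed in: The gauge stands released and at rest in its socket, mouth within 5 mm of the socket's centre and within 3 mm of its floor, within 0.12 rad of upright, the rod still more than 4.5 mm out (horizontal distance between gauge_mouth and socket below 0.005 m and z of gauge_mouth in the frame of socket below 0.003 m and angle between gauge's own z axis and vertical below 0.12 rad and value of joint rod above 0.0045 m and linear speed of gauge below 0.01 m/s); the robot touches nothing.
It fails at once if the valve stem is overpressed (more than 30 N between gauge and tank) (contact force between gauge and tank above 30 N).
It fails at once if the robot touches the indicator rod (contact force between any of the arm, the fingers and rod above 0.5 N).
It fails at once if the gauge is dropped or banged into its socket (faster than 0.5 m/s within 80 mm of it) (distance between gauge_mouth and socket below 0.08 m and linear speed of gauge above 0.5 m/s).
It fails at once if a bystander (jar, spool or screwdriver) is moved by more than 30 mm (distance of any of jar, spool, driver from where it was at the start of the episode above 0.03 m).
It also fails if it takes over 64 s, if anything falls off the work surface, if the arm or the gripper's body presses on something with over 40 N, if the wrist force passes 120 N, or if a joint passes its speed limit or range.

ROBOT

A 7-joint arm with a two-finger parallel gripper is mounted at the origin on the work surface. World frame = base frame: x ahead of the robot, y to its left, z up, the work surface at z = 0. Lengths are in mm, angles in rad, forces in N, time in s.
With the tool pointing down it reaches from about 400 to 850 mm from the base axis. Payload 4.4 kg.
Tool frame: the origin (TCP) lies between the finger pads; the fingertips stand 17 mm ahead of it and the grasp point (between the pads) lies 2 mm behind it; z points along the fingers, y is the line along which they close (so a half turn about z gives the same grasp; the last joint's range is limited). The gripper opens to 94 mm and grips with 3 to 60 N. Pads are 16 mm wide; open, the fingers measure 119 mm over their backs; the gripper's body (75 mm by 177 mm) begins 78 mm behind the grasp point.
Start: joints at [-1.178, 0.628, 0.038, 1.517, -0.027, 0.996, -0.02], TCP at [287.846, 582.806, 222.478] pointing down, gripper open.
Joint ranges: [-3.06, 3.06], [-0.37, 2.12], [-1.25, 1.32], [0.18, 2.47], [-1.1, 4.24], [0.23, 1.98], [-2.94, 2.94]. Speed limits (rad/s): [2.57, 2.57, 3.14, 3.14, 3.14, 3.14, 3.14].

INTERFACE

Orientations are given as a unit quaternion [w, x, y, z].
In Python, from cell import telemetry, cams, workorder gives the robot as it stands. The module is installed in compiled form; this text tells all that it offers.
- The arm moves only by the tool play_rows, never from a script. Its argument "series" is a list of rows, each an object of numbers: "wx", "wy", "wz": the turn, a rotation vector about the tool's x, y, z in degrees; "dx", "dy", "dz": the shift along the tool's x, y, z in cm; "gripper": the closure, from -1 (fully open) to 1 (shut), so that 0 is half open. In form: [{"wx": .., "wy": .., "wz": .., "dx": .., "dy": .., "dz": .., "gripper": ..}, ...]. A call has 1 to 8 rows; each row is the pose to reach, as a shift and turn from the pose commanded when the call began, along the tool's axes at that moment; what a row does not reach only later rows make up. A row lasts 1/8 s, in which the tool goes at most 62.5 mm and 10.7 degrees, less where a joint would pass 70% of its speed; a pose out of reach is approached as far as the arm can. A call with a gripper value outside its range is refused whole. The fingers move at their own pace and stop on an object; the grip force is fixed at half the most. Time passes only in rows, so rows that repeat a pose let the fingers close. It gives the time, the measured TCP pose, the force, the opening and the grip force at its end, in the units of the state.
- telemetry.observe(): the state, without advancing time (a new reading comes with each control period).
- cams.camera(name): name is "scene" or "top"; returns the picture (384x512x3 uint8, red, green, blue); there is no depth.
- cams.camera_model(name): a dict with "fx", "fy", "cx", "cy" (pixels), "k1" (the pictures are not rectified: a ray, as slopes to the right and down, at radius r is drawn at 1 + k1 r^2 times it, then the intrinsics apply), "rvec" (rotation vector, rad) and "tvec" (3), from world to camera coordinates, as OpenCV has them. Camera axes: x right, y down, z forward; pixel columns grow to the right and rows downward; lengths in mm; the calibration is good to about 2 mm. A picture is of the moment at which its call begins. camera_model takes no time and is no camera call.
- workorder.finish_job(): hands the job in; it is judged then, once.
The state is a dict: "t": time; "joint_pos": joint angles; "joint_velocities": joint speeds; "tau": joint torques, N m; "tool_pos": TCP position; "tool_rot": TCP orientation; "contact_force": force on the tool from outside, world axes, zero at the start; "torque": the same for the moment, N m; "width": opening from 0.0 (shut) to 1.0 (fully open); "finger_force": force on a finger pad.
Only numpy, scipy, OpenCV 4.12 (cv2) and the standard library are available. Lean on these libraries where they do the work, as an engineer would, in place of code of your own. Each camera call takes 0.05 s, during which the arm holds its last target. There are 200 camera calls.

## Working session

There is one attempt and no reset: what is moved stays moved. The work goes in short steps, Python scripts to look and compute and a tool call to move; the robot and the scene stay as the last step left them, time stands still between calls to the robot, and variables do not carry over. Pictures are saved under pics/ and viewed, at most 14 in all, crops included, and the job is handed in when it is done.

Besides the shell and the picture viewer there is one more tool, called after "Emit:" by a JSON object that holds its "method" and its "body", one argument or row to a line. play_rows: Moves the arm, as the interface text tells. Its arguments: {"type":"object","properties":{"series":{"type":"array","items":{"type":"object","properties":{"wx":{"type":"number"},"wy":{"type":"number"},"wz":{"type":"number"},"dx":{"type":"number"},"dy":{"type":"number"},"dz":{"type":"number"},"gripper":{"type":"number"}}}}},"required":["series"]}

```bash
mkdir -p pics
cat > h.py <<'E'
import numpy as np, cv2
from cell import telemetry, cams, workorder
def model(n):
    m=cams.camera_model(n); R=cv2.Rodrigues(np.array(m['rvec'],float))[0]; t=np.array(m['tvec'],float).ravel()
    return m,R,t
def ray(n,u,v):
    m,R,t=model(n); xd=np.array([(u-m['cx'])/m['fx'],(v-m['cy'])/m['fy']]); x=xd.copy()
    for _ in range(30): x=xd/(1+m['k1']*(x@x))
    d=R.T@np.array([x[0],x[1],1]); return -R.T@t, d/np.linalg.norm(d)
def onz(n,u,v,z):
    o,d=ray(n,u,v); return o+d*(z-o[2])/d[2]
def tri(a,b):
    A=np.zeros((3,3));B=np.zeros(3);P=[]
    for r in (a,b):
        o,d=ray(*r); M=np.eye(3)-np.outer(d,d);A+=M;B+=M@o
    p=np.linalg.solve(A,B)
    g=[np.linalg.norm((np.eye(3)-np.outer(d,d))@(p-o)) for o,d in (ray(*a),ray(*b))]
    return p,g
def proj(n,p):
    m,R,t=model(n); c=R@np.array(p,float)+t; x=c[:2]/c[2]; x=x*(1+m['k1']*(x@x)); return x[0]*m['fx']+m['cx'],x[1]*m['fy']+m['cy']
def snap(n,f):
    im=cams.camera(n); cv2.imwrite('pics/'+f,im[:,:,::-1]); return im
E
python3 - <<'E'
from h import *
for n in('scene','top'):
    snap(n,n+'0.png'); m,R,t=model(n); print(n,m,-R.T@t)
print(telemetry.observe())
E
```

```text
scene {'fx': 416.12056237598205, 'fy': 416.12056237598205, 'cx': 266.0527903212723, 'cy': 190.58613188151244, 'k1': -0.03201291540393751, 'rvec': array([ 1.10006023,  2.25615093, -1.15393067]), 'tvec': array([ 365.86683194, -242.53652326, 1348.68942   ])} [1182.91677507  489.45532524  610.56289054]
top {'fx': 424.4257162557296, 'fy': 424.4257162557296, 'cx': 264.28362594072246, 'cy': 188.0625470335912, 'k1': -0.13253049715289675, 'rvec': array([ 2.19236655, -2.16219636,  0.12015726]), 'tvec': array([ 16.07840452, 645.46382057, 999.60790441])} [ 544.62578189   37.37560468 1057.39483789]
{'t': 0.1, 'joint_pos': array([-1.17781254,  0.6292183 ,  0.03846331,  1.5182134 , -0.02698633,
        0.99632581, -0.0200195 ]), 'joint_velocities': array([-0.00028412, -0.00293572,  0.0006713 , -0.00215871,  0.00075519,
       -0.00132548,  0.00104036]), 'tau': array([ 4.03411308e-03, -5.50793660e+01,  1.14711542e+00, -1.87117016e+01,
       -5.23518689e-02,  1.93478580e-02,  6.67268796e-05]), 'tool_pos': array([287.59922273, 582.29945361, 221.68677056]), 'tool_rot': array([-1.69641609e-04,  2.27397888e-01,  9.73801583e-01, -8.05547290e-04]), 'contact_force': array([-0.72164396,  0.17734106, -0.00753424]), 'torque': array([0.00792286, 0.04394988, 0.03979648]), 'finger_force': 0.0, 'width': 0.9977411466814314}
```

View pics/scene0.png

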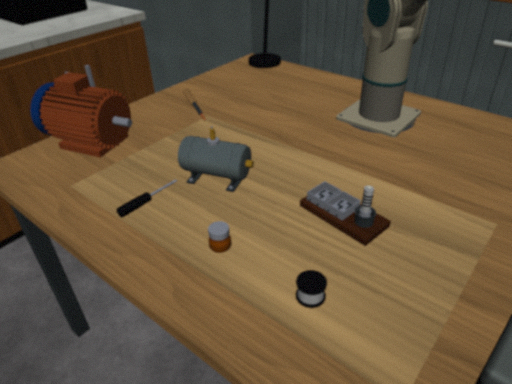

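View pics/top0.png

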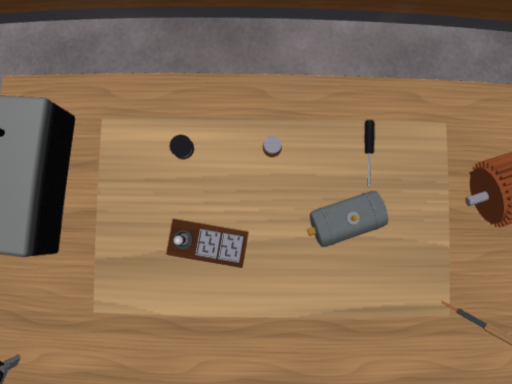

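The scene view shows the gauge in its socket (cap near 367,190) and the tank stem near (212,132). In the top view they are near (179,239) and (354,217). Next I'll zoom in on both.

Run:
```python
from h import *
t=cv2.imread('pics/top0.png');s=cv2.imread('pics/scene0.png')
def c(im,u,v,k=8,w=25): return cv2.resize(im[v-w:v+w,u-w:u+w],None,fx=6,fy=6,interpolation=cv2.INTER_CUBIC)
a=np.hstack([c(t,180,239),c(t,354,217)]);b=np.hstack([c(s,367,208),c(s,212,145)])
cv2.imwrite('pics/m0.png',np.vstack([a,b]))
```

```text
(no output)
```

View pics/m0.png

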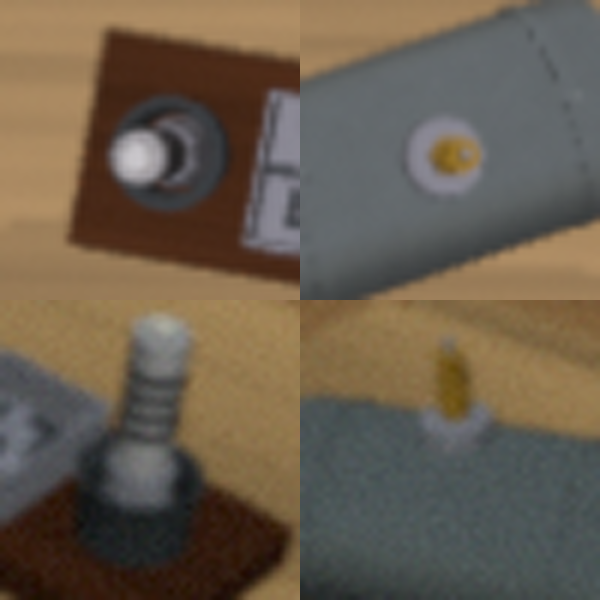

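The crops show the white cap, the socket ring, the boss (pale disc) and the brass stem with its pin. I'll triangulate them using masks and ellipse centres.

```bash
cat > meas.py <<'E'
from h import *
t=cv2.imread('pics/top0.png').astype(int);s=cv2.imread('pics/scene0.png').astype(int)
def cen(im,mask,u,v,w):
    m=np.zeros(mask.shape,np.uint8); m[v-w:v+w+1,u-w:u+w+1]=mask[v-w:v+w+1,u-w:u+w+1]
    ys,xs=np.nonzero(m); return xs.mean(),ys.mean(),len(xs),xs.min(),xs.max(),ys.min(),ys.max()
E
python3 - <<'E'
from meas import *
cv=lambda im:im.min(2)
print('cap top',cen(t,cv(t)>165,178,239,7))
sat=lambda im:im.max(2)-im.min(2)
print('brass top',cen(t,(sat(t)>70),354,217,9)); 
print('ring top',cen(t,(t[...,0]>t[...,2]-12)&(t.max(2)>60),182,239,11))
print('boss top',cen(t,(t[...,2]>t[...,0]-4)&(t.min(2)>118)|(sat(t)>60),353,217,9))
print('brass sc',cen(s,(sat(s)>60)&(s[...,0]<60),212,133,9))
f=lambda b,x,y:(b[0]+(x+.5)/6-.5,b[1]+(y+.5)/6-.5)
capT=f((155,214),141,157);ringT=f((155,214),167,153);bossT=f((329,192),145,155);pinT=f((329,192),165,154)
capS=f((342,183),162,24);bossS=f((187,120),156,112);pinS=f((187,120),148,40);ringS=f((342,183),140,158)
for nm,a,b in(('cap',capT,capS),('ringtop',ringT,ringS),('boss',bossT,bossS),('pin',pinT,pinS)):
    print(nm,np.round(a,1),np.round(b,1),[np.round(q,1) for q in tri(('top',*a),('scene',*b))])
print('cap@110',onz('top',*capT,110),'ring@46',onz('top',*ringT,46),'boss@115',onz('top',*bossT,115),onz('scene',*bossS,115), onz('scene',*ringS,46))
E
```

```text
cap top (np.float64(177.20833333333334), np.float64(239.79166666666666), 24, np.int64(175), np.int64(180), np.int64(237), np.int64(242))
brass top (np.float64(354.05), np.float64(217.45), 20, np.int64(352), np.int64(357), np.int64(215), np.int64(219))
ring top (np.float64(182.3170731707317), np.float64(239.43414634146342), 205, np.int64(173), np.int64(191), np.int64(230), np.int64(248))
boss top (np.float64(354.3265306122449), np.float64(217.51020408163265), 49, np.int64(350), np.int64(359), np.int64(214), np.int64(221))
brass sc (np.float64(211.9322033898305), np.float64(133.0), 59, np.int64(209), np.int64(215), np.int64(128), np.int64(138))
cap [178.1 239.8] [368.6 186.6] [array([519. , 216.5, 109.8]), array([0.1, 0.1])]
ringtop [182.4 239.1] [364.9 208.9] [array([519.4, 216.8,  51.6]), array([0.4, 0.4])]
boss [352.8 217.4] [212.6 138.2] [array([ 574.2, -172.8,  117. ]), array([0.6, 0.6])]
pin [356.1 217.2] [211.2 126.2] [array([ 573.8, -173.1,  149.3]), array([0.9, 0.9])]
cap@110 [519.0286119  216.42597121 110.        ] ring@46 [519.08026947 218.17928196  46.        ] boss@115 [ 573.88937717 -172.72193698  115.        ] [ 572.0348121  -176.10445651  115.        ] [513.00366251 213.78732052  46.        ]
```

```bash
cat >> h.py <<'E'
from scipy.spatial.transform import Rotation as Ro
def go(*p):
    s=telemetry.observe(); q=s['tool_rot']; R=Ro.from_quat([q[1],q[2],q[3],q[0]]).as_matrix()
    d=np.array(p)-s['tool_pos']
    # ideal down pose with same azimuth
    az=np.arctan2(R[1,1],R[0,1]); y=np.array([np.cos(az),np.sin(az),0]); z=np.array([0,0,-1.]); x=np.cross(y,z)
    D=np.c_[x,y,z]
    print('pos',np.round(s['tool_pos'],1),'az',round(np.degrees(az),1),'F',np.round(s['contact_force'],1),'w',round(s['width'],3),'t',s['t'])
    print('cm shift',np.round(R.T@d/10,3),'level fix deg',np.round(np.degrees(Ro.from_matrix(R.T@D).as_rotvec()),2))
E
python3 -c "
from h import *
go(519,217,180)"
```

```text
pos [287.6 582.3 221.7] az 63.7 F [-0.7  0.2 -0. ] w 0.998 t 0.1
cm shift [-36.925 -22.497   4.207] level fix deg [-0.09  0.    0.  ]
```

Emit:
{"method": "play_rows", "body": {
  "series": [
    {"dx":-36.9,"dy":-22.5,"dz":4.2,"gripper":-1},
    {"dx":-36.9,"dy":-22.5,"dz":4.2,"gripper":-1},
    {"dx":-36.9,"dy":-22.5,"dz":4.2,"gripper":-1},
    {"dx":-36.9,"dy":-22.5,"dz":4.2,"gripper":-1},
    {"dx":-36.9,"dy":-22.5,"dz":4.2,"gripper":-1},
    {"dx":-36.9,"dy":-22.5,"dz":4.2,"gripper":-1},
    {"dx":-36.9,"dy":-22.5,"dz":4.2,"gripper":-1},
    {"dx":-36.9,"dy":-22.5,"dz":4.2,"gripper":-1}
  ]
}}

```text
schema error: expected keys wx, wy, wz, dx, dy, dz, gripper
```

Emit:
{"method": "play_rows", "body": {
  "series": [
    {"gripper":-1},
    {"gripper":-1}
  ]
}}

```text
schema error: expected keys wx, wy, wz, dx, dy, dz, gripper
```

```bash
python3 -c "
from h import *
go(519,217,78)
t=snap('top','t1.png');s=snap('scene','s1.png')
c=lambda im,u,v,w=45:cv2.resize(im[v-w:v+w,u-w:u+w,::-1],None,fx=4,fy=4,interpolation=cv2.INTER_CUBIC)
cv2.imwrite('pics/m1.png',np.hstack([c(t,180,239),c(s,367,190)]))"
```

```text
pos [287.6 582.3 221.7] az 63.7 F [-0.7  0.2 -0. ] w 0.998 t 0.1
cm shift [-36.925 -22.48   14.407] level fix deg [-0.09  0.    0.  ]
```

View pics/m1.png

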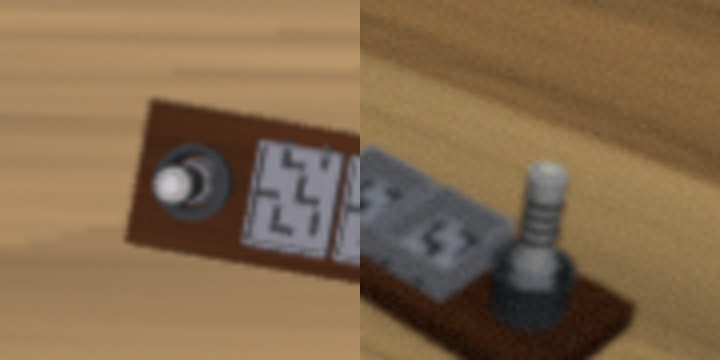

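The picture shows the arm hasn't moved; the call was refused because every row needs all seven keys. I'll resend it with full rows.

Emit:
{"method": "play_rows", "body": {
  "series": [
    {"wx":0,"wy":0,"wz":0,"dx":-36.9,"dy":-22.5,"dz":4.2,"gripper":-1},
    {"wx":0,"wy":0,"wz":0,"dx":-36.9,"dy":-22.5,"dz":4.2,"gripper":-1},
    {"wx":0,"wy":0,"wz":0,"dx":-36.9,"dy":-22.5,"dz":4.2,"gripper":-1},
    {"wx":0,"wy":0,"wz":0,"dx":-36.9,"dy":-22.5,"dz":4.2,"gripper":-1},
    {"wx":0,"wy":0,"wz":0,"dx":-36.9,"dy":-22.5,"dz":4.2,"gripper":-1},
    {"wx":0,"wy":0,"wz":0,"dx":-36.9,"dy":-22.5,"dz":4.2,"gripper":-1},
    {"wx":0,"wy":0,"wz":0,"dx":-36.9,"dy":-22.5,"dz":4.2,"gripper":-1},
    {"wx":0,"wy":0,"wz":0,"dx":-36.9,"dy":-22.5,"dz":4.2,"gripper":-1}
  ]
}}

```text
t: 1.2
tool_pos: [521.8, 211.1, 180.0]
tool_rot: [0.001, 0.232, 0.973, -0.002]
contact_force: [-0.6, 0.6, -0.5]
width: 1.003
finger_force: 0.0
```

Emit:
{"method": "play_rows", "body": {
  "series": [
    {"wx":0,"wy":0,"wz":0,"dx":0,"dy":0,"dz":0,"gripper":-1},
    {"wx":0,"wy":0,"wz":0,"dx":0,"dy":0,"dz":0,"gripper":-1}
  ]
}}

```text
t: 1.45
tool_pos: [518.1, 219.6, 180.5]
tool_rot: [-0.0, 0.226, 0.974, 0.0]
contact_force: [0.4, 1.1, 0.5]
width: 0.999
finger_force: 0.0
```

```bash
python3 -c "
from h import *
go(519,217,78)"
```

```text
pos [518.1 219.6 180.5] az 63.9 F [0.4 1.1 0.5] w 0.999 t 1.45
cm shift [-0.203 -0.201 10.251] level fix deg [ 0.04 -0.05  0.  ]
```

Emit:
{"method": "play_rows", "body": {
  "series": [
    {"wx":0,"wy":0,"wz":0,"dx":0,"dy":0,"dz":2,"gripper":-1},
    {"wx":0,"wy":0,"wz":0,"dx":0,"dy":0,"dz":4,"gripper":-1},
    {"wx":0,"wy":0,"wz":0,"dx":0,"dy":0,"dz":6,"gripper":-1},
    {"wx":0,"wy":0,"wz":0,"dx":0,"dy":0,"dz":8,"gripper":-1},
    {"wx":0,"wy":0,"wz":0,"dx":0,"dy":0,"dz":10.2,"gripper":-1},
    {"wx":0,"wy":0,"wz":0,"dx":0,"dy":0,"dz":10.2,"gripper":-1},
    {"wx":0,"wy":0,"wz":0,"dx":0,"dy":0,"dz":10.2,"gripper":-1},
    {"wx":0,"wy":0,"wz":0,"dx":0,"dy":0,"dz":10.2,"gripper":-1}
  ]
}}

```text
t: 2.45
tool_pos: [519.5, 218.3, 79.5]
tool_rot: [0.001, 0.227, 0.974, 0.001]
contact_force: [-0.7, -0.8, 0.8]
width: 1.004
finger_force: 0.0
```

```bash
python3 -c "
from h import *
go(519,217,78)
t=snap('top','t2.png');s=snap('scene','s2.png')
c=lambda im,u,v,w=45:cv2.resize(im[v-w:v+w,u-w:u+w,::-1],None,fx=4,fy=4,interpolation=cv2.INTER_CUBIC)
cv2.imwrite('pics/m2.png',np.hstack([c(t,180,239),c(s,367,190)]))"
```

```text
pos [519.5 218.3  79.5] az 63.7 F [-0.7 -0.8  0.8] w 1.004 t 2.45
cm shift [-0.01  -0.142  0.147] level fix deg [ 0.09  0.06 -0.  ]
```

View pics/m2.png

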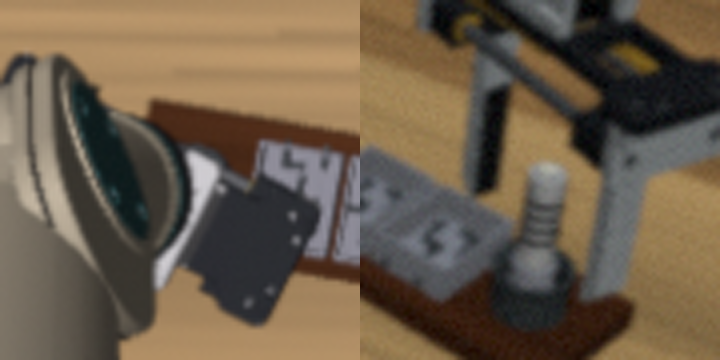

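The fingers straddle the gauge barrel, with the cap well below the gripper's body, so I'll close.

Emit:
{"method": "play_rows", "body": {
  "series": [
    {"wx":0,"wy":0,"wz":0,"dx":0,"dy":-0.1,"dz":0.1,"gripper":-0.4},
    {"wx":0,"wy":0,"wz":0,"dx":0,"dy":-0.1,"dz":0.1,"gripper":0},
    {"wx":0,"wy":0,"wz":0,"dx":0,"dy":-0.1,"dz":0.1,"gripper":0.4},
    {"wx":0,"wy":0,"wz":0,"dx":0,"dy":-0.1,"dz":0.1,"gripper":1},
    {"wx":0,"wy":0,"wz":0,"dx":0,"dy":-0.1,"dz":0.1,"gripper":1},
    {"wx":0,"wy":0,"wz":0,"dx":0,"dy":-0.1,"dz":0.1,"gripper":1},
    {"wx":0,"wy":0,"wz":0,"dx":0,"dy":-0.1,"dz":0.1,"gripper":1},
    {"wx":0,"wy":0,"wz":0,"dx":0,"dy":-0.1,"dz":0.1,"gripper":1}
  ]
}}

```text
t: 3.55
tool_pos: [518.7, 216.9, 77.5]
tool_rot: [0.0, 0.227, 0.974, 0.0]
contact_force: [0.9, 0.2, 0.4]
width: 0.209
finger_force: 30.0
```

Emit:
{"method": "play_rows", "body": {
  "series": [
    {"wx":0,"wy":0,"wz":0,"dx":0,"dy":0,"dz":0,"gripper":1},
    {"wx":0,"wy":0,"wz":0,"dx":0,"dy":0,"dz":0,"gripper":1},
    {"wx":0,"wy":0,"wz":0,"dx":0,"dy":0,"dz":0,"gripper":1}
  ]
}}

```text
t: 3.92
tool_pos: [518.7, 216.9, 77.5]
tool_rot: [0.0, 0.227, 0.974, 0.0]
contact_force: [0.1, 1.1, 1.5]
width: 0.209
finger_force: 30.0
```

```bash
python3 -c "
from h import *
go(519,217,78)"
```

```text
pos [518.7 216.9  77.5] az 63.7 F [0.1 1.1 1.5] w 0.209 t 3.925
cm shift [-0.02   0.025 -0.048] level fix deg [ 0.02  0.01 -0.  ]
```

Emit:
{"method": "play_rows", "body": {
  "series": [
    {"wx":0,"wy":0,"wz":0,"dx":0,"dy":0,"dz":-1.5,"gripper":1},
    {"wx":0,"wy":0,"wz":0,"dx":0,"dy":0,"dz":-4,"gripper":1},
    {"wx":0,"wy":0,"wz":0,"dx":0,"dy":0,"dz":-7,"gripper":1},
    {"wx":0,"wy":0,"wz":0,"dx":0,"dy":0,"dz":-10,"gripper":1},
    {"wx":0,"wy":0,"wz":0,"dx":0,"dy":0,"dz":-14,"gripper":1},
    {"wx":0,"wy":0,"wz":0,"dx":0,"dy":0,"dz":-17,"gripper":1},
    {"wx":0,"wy":0,"wz":0,"dx":0,"dy":0,"dz":-17,"gripper":1},
    {"wx":0,"wy":0,"wz":0,"dx":0,"dy":0,"dz":-17,"gripper":1}
  ]
}}

```text
t: 4.92
tool_pos: [517.6, 216.2, 246.6]
tool_rot: [-0.001, 0.227, 0.974, -0.001]
contact_force: [-0.3, -0.2, -1.4]
width: 0.213
finger_force: 30.0
```

```bash
python3 -c "
from h import *
go(574,-173,247)"
```

```text
pos [517.6 216.2 246.6] az 63.7 F [-0.3 -0.2 -1.4] w 0.213 t 4.925
cm shift [-2.2297e+01 -3.2397e+01 -9.0000e-03] level fix deg [-0.1  -0.08 -0.  ]
```

Emit:
{"method": "play_rows", "body": {
  "series": [
    {"wx":0,"wy":0,"wz":0,"dx":-1.3,"dy":-1.9,"dz":0,"gripper":1},
    {"wx":0,"wy":0,"wz":0,"dx":-4,"dy":-5.8,"dz":0,"gripper":1},
    {"wx":0,"wy":0,"wz":0,"dx":-7.5,"dy":-11,"dz":0,"gripper":1},
    {"wx":0,"wy":0,"wz":0,"dx":-11,"dy":-16.1,"dz":0,"gripper":1},
    {"wx":0,"wy":0,"wz":0,"dx":-14.5,"dy":-21.2,"dz":0,"gripper":1},
    {"wx":0,"wy":0,"wz":0,"dx":-18,"dy":-26.4,"dz":0,"gripper":1},
    {"wx":0,"wy":0,"wz":0,"dx":-20.8,"dy":-30.4,"dz":0,"gripper":1},
    {"wx":0,"wy":0,"wz":0,"dx":-22.2,"dy":-32.5,"dz":0,"gripper":1}
  ]
}}

```text
t: 5.92
tool_pos: [572.0, -176.7, 245.3]
tool_rot: [-0.002, 0.23, 0.973, -0.001]
contact_force: [-0.7, 0.8, -1.5]
width: 0.21
finger_force: 30.0
```

Emit:
{"method": "play_rows", "body": {
  "series": [
    {"wx":0,"wy":0,"wz":0,"dx":0,"dy":0,"dz":0,"gripper":1},
    {"wx":0,"wy":0,"wz":0,"dx":0,"dy":0,"dz":0,"gripper":1},
    {"wx":0,"wy":0,"wz":0,"dx":0,"dy":0,"dz":0,"gripper":1},
    {"wx":0,"wy":0,"wz":0,"dx":0,"dy":0,"dz":0,"gripper":1}
  ]
}}

```text
t: 6.42
tool_pos: [573.8, -171.5, 247.5]
tool_rot: [-0.0, 0.226, 0.974, 0.0]
contact_force: [0.1, 0.9, -2.6]
width: 0.206
finger_force: 30.0
```

```bash
python3 -c "
from h import *
go(574,-173,230)
p=telemetry.observe()['tool_pos']
t=snap('top','t3.png');s=snap('scene','s3.png')
print('mouth proj',proj('scene',p-[0,0,59.5]),proj('scene',p+[0,0,29.5]))
w=34;c=lambda im,u,v:cv2.resize(im[v-w:v+w,u-w:u+w,::-1],None,fx=8,fy=8,interpolation=cv2.INTER_CUBIC)
cv2.imwrite('pics/m3.png',c(s,212,118))"
```

```text
pos [ 573.8 -171.5  247.5] az 63.8 F [ 0.1  0.9 -2.6] w 0.206 t 6.425
cm shift [-0.084 -0.124  1.747] level fix deg [ 0.02 -0.02  0.  ]
mouth proj (np.float64(210.52521795251116), np.float64(111.58832229310774)) (np.float64(206.6541107673915), np.float64(74.64881876198922))
```

View pics/m3.png

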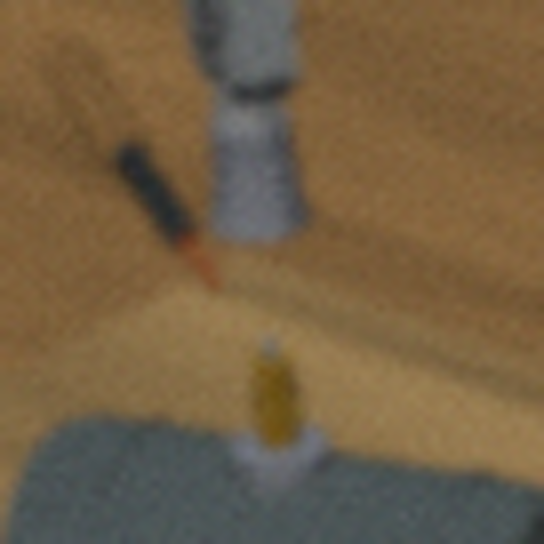

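The gauge hangs above the stem. The mouth's centre is at about scene pixel (210.1,112), and the pin tip at about (211,126), almost in line with it. Next I'll check the projections of the vertical axis.

```bash
python3 -c "
from h import *
for x,y in((574,-173),(574,-176),(574,-170)):
  print(x,y,[np.round(proj('scene',(x,y,z)),1) for z in(115,149,188)],[np.round(proj('top',(x,y,z)),1) for z in(115,149)])
go(574,-173,230)"
```

```text
574 -173 [array([212.9, 138.9]), array([211.6, 126.4]), array([210. , 111.4])] [array([352.9, 217.4]), array([356.3, 216.9])]
574 -176 [array([212. , 138.6]), array([210.7, 126.1]), array([209.1, 111.1])] [array([354.2, 217.4]), array([357.7, 216.9])]
574 -170 [array([213.8, 139.3]), array([212.5, 126.8]), array([210.9, 111.8])] [array([351.6, 217.4]), array([355. , 216.9])]
pos [ 573.8 -172.2  247.6] az 63.8 F [ 0.3  0.5 -1.8] w 0.206 t 6.525
cm shift [-0.058 -0.066  1.757] level fix deg [ 0.01 -0.    0.  ]
```

Emit:
{"method": "play_rows", "body": {
  "series": [
    {"wx":0,"wy":0,"wz":0,"dx":0,"dy":-0.1,"dz":0.8,"gripper":1},
    {"wx":0,"wy":0,"wz":0,"dx":0,"dy":-0.1,"dz":1.8,"gripper":1},
    {"wx":0,"wy":0,"wz":0,"dx":0,"dy":-0.1,"dz":2.8,"gripper":1},
    {"wx":0,"wy":0,"wz":0,"dx":0,"dy":-0.1,"dz":3.8,"gripper":1},
    {"wx":0,"wy":0,"wz":0,"dx":0,"dy":-0.1,"dz":4.4,"gripper":1},
    {"wx":0,"wy":0,"wz":0,"dx":0,"dy":-0.1,"dz":4.4,"gripper":1},
    {"wx":0,"wy":0,"wz":0,"dx":0,"dy":-0.1,"dz":4.4,"gripper":1},
    {"wx":0,"wy":0,"wz":0,"dx":0,"dy":-0.1,"dz":4.4,"gripper":1}
  ]
}}

```text
t: 7.52
tool_pos: [573.5, -173.9, 203.9]
tool_rot: [0.0, 0.227, 0.974, 0.0]
contact_force: [0.0, -1.1, -2.5]
width: 0.209
finger_force: 30.0
```

Emit:
{"method": "play_rows", "body": {
  "series": [
    {"wx":0,"wy":0,"wz":0,"dx":0,"dy":0,"dz":0.2,"gripper":1},
    {"wx":0,"wy":0,"wz":0,"dx":0,"dy":0,"dz":0.4,"gripper":1},
    {"wx":0,"wy":0,"wz":0,"dx":0,"dy":0,"dz":0.4,"gripper":1},
    {"wx":0,"wy":0,"wz":0,"dx":0,"dy":0,"dz":0.4,"gripper":1}
  ]
}}

```text
t: 8.02
tool_pos: [573.2, -173.9, 199.4]
tool_rot: [-0.0, 0.227, 0.974, -0.0]
contact_force: [0.3, 0.2, -2.0]
width: 0.213
finger_force: 30.0
```

Emit:
{"method": "play_rows", "body": {
  "series": [
    {"wx":0,"wy":0,"wz":0,"dx":0,"dy":0,"dz":0.2,"gripper":1},
    {"wx":0,"wy":0,"wz":0,"dx":0,"dy":0,"dz":0.4,"gripper":1},
    {"wx":0,"wy":0,"wz":0,"dx":0,"dy":0,"dz":0.4,"gripper":1},
    {"wx":0,"wy":0,"wz":0,"dx":0,"dy":0,"dz":0.4,"gripper":1}
  ]
}}

```text
t: 8.52
tool_pos: [573.3, -173.9, 195.4]
tool_rot: [-0.0, 0.227, 0.974, 0.0]
contact_force: [-0.4, -0.3, -1.1]
width: 0.208
finger_force: 30.0
```

Emit:
{"method": "play_rows", "body": {
  "series": [
    {"wx":0,"wy":0,"wz":0,"dx":0,"dy":0,"dz":0.2,"gripper":1},
    {"wx":0,"wy":0,"wz":0,"dx":0,"dy":0,"dz":0.4,"gripper":1},
    {"wx":0,"wy":0,"wz":0,"dx":0,"dy":0,"dz":0.4,"gripper":1},
    {"wx":0,"wy":0,"wz":0,"dx":0,"dy":0,"dz":0.4,"gripper":1}
  ]
}}

```text
t: 9.02
tool_pos: [573.2, -173.9, 191.4]
tool_rot: [-0.0, 0.227, 0.974, 0.0]
contact_force: [-0.9, 0.4, -2.4]
width: 0.208
finger_force: 30.0
```

Emit:
{"method": "play_rows", "body": {
  "series": [
    {"wx":0,"wy":0,"wz":0,"dx":0,"dy":0,"dz":0.2,"gripper":1},
    {"wx":0,"wy":0,"wz":0,"dx":0,"dy":0,"dz":0.2,"gripper":1},
    {"wx":0,"wy":0,"wz":0,"dx":0,"dy":0,"dz":0.2,"gripper":1}
  ]
}}

```text
t: 9.4
tool_pos: [573.2, -173.9, 189.4]
tool_rot: [-0.0, 0.227, 0.974, 0.0]
contact_force: [-0.6, -0.8, -1.9]
width: 0.209
finger_force: 30.0
```

Emit:
{"method": "play_rows", "body": {
  "series": [
    {"wx":0,"wy":0,"wz":0,"dx":0,"dy":0,"dz":0.2,"gripper":1},
    {"wx":0,"wy":0,"wz":0,"dx":0,"dy":0,"dz":0.2,"gripper":1},
    {"wx":0,"wy":0,"wz":0,"dx":0,"dy":0,"dz":0.2,"gripper":1}
  ]
}}

```text
t: 9.78
tool_pos: [573.4, -173.9, 187.5]
tool_rot: [0.0, 0.227, 0.974, -0.0]
contact_force: [0.1, 0.4, -0.6]
width: 0.211
finger_force: 30.0
```

Emit:
{"method": "play_rows", "body": {
  "series": [
    {"wx":0,"wy":0,"wz":0,"dx":0,"dy":0,"dz":0.1,"gripper":1},
    {"wx":0,"wy":0,"wz":0,"dx":0,"dy":0,"dz":0.1,"gripper":1},
    {"wx":0,"wy":0,"wz":0,"dx":0,"dy":0,"dz":0.1,"gripper":1}
  ]
}}

```text
t: 10.15
tool_pos: [573.4, -173.9, 186.7]
tool_rot: [0.0, 0.227, 0.974, 0.0]
contact_force: [0.7, 0.2, 2.0]
width: 0.209
finger_force: 30.0
```

Emit:
{"method": "play_rows", "body": {
  "series": [
    {"wx":0,"wy":0,"wz":0,"dx":0,"dy":0,"dz":0.1,"gripper":1},
    {"wx":0,"wy":0,"wz":0,"dx":0,"dy":0,"dz":0.1,"gripper":1},
    {"wx":0,"wy":0,"wz":0,"dx":0,"dy":0,"dz":0.1,"gripper":1}
  ]
}}

```text
t: 10.52
tool_pos: [573.4, -173.9, 185.6]
tool_rot: [0.0, 0.227, 0.974, 0.0]
contact_force: [0.4, 0.1, 2.5]
width: 0.207
finger_force: 30.0
```

Emit:
{"method": "play_rows", "body": {
  "series": [
    {"wx":0,"wy":0,"wz":0,"dx":0,"dy":0,"dz":0.1,"gripper":1},
    {"wx":0,"wy":0,"wz":0,"dx":0,"dy":0,"dz":0.1,"gripper":1},
    {"wx":0,"wy":0,"wz":0,"dx":0,"dy":0,"dz":0.1,"gripper":1}
  ]
}}

```text
t: 10.9
tool_pos: [573.5, -173.9, 184.6]
tool_rot: [0.0, 0.227, 0.974, 0.0]
contact_force: [-0.8, -0.2, 4.9]
width: 0.207
finger_force: 30.0
```

Emit:
{"method": "play_rows", "body": {
  "series": [
    {"wx":0,"wy":0,"wz":0,"dx":0,"dy":0,"dz":0.1,"gripper":1},
    {"wx":0,"wy":0,"wz":0,"dx":0,"dy":0,"dz":0.1,"gripper":1},
    {"wx":0,"wy":0,"wz":0,"dx":0,"dy":0,"dz":0.1,"gripper":1}
  ]
}}

```text
t: 11.28
tool_pos: [573.4, -173.9, 183.7]
tool_rot: [0.0, 0.227, 0.974, 0.0]
contact_force: [-0.8, 0.8, 5.3]
width: 0.21
finger_force: 30.0
```

Emit:
{"method": "play_rows", "body": {
  "series": [
    {"wx":0,"wy":0,"wz":0,"dx":0,"dy":0,"dz":0.1,"gripper":1},
    {"wx":0,"wy":0,"wz":0,"dx":0,"dy":0,"dz":0.1,"gripper":1},
    {"wx":0,"wy":0,"wz":0,"dx":0,"dy":0,"dz":0.1,"gripper":1}
  ]
}}

```text
t: 11.65
tool_pos: [573.5, -173.9, 182.7]
tool_rot: [0.0, 0.227, 0.974, 0.0]
contact_force: [-0.3, -0.2, 5.8]
width: 0.206
finger_force: 30.0
```

Emit:
{"method": "play_rows", "body": {
  "series": [
    {"wx":0,"wy":0,"wz":0,"dx":0,"dy":0,"dz":0.05,"gripper":1},
    {"wx":0,"wy":0,"wz":0,"dx":0,"dy":0,"dz":0.05,"gripper":1},
    {"wx":0,"wy":0,"wz":0,"dx":0,"dy":0,"dz":0.05,"gripper":1}
  ]
}}

```text
t: 12.02
tool_pos: [573.5, -173.9, 182.2]
tool_rot: [0.0, 0.227, 0.974, -0.0]
contact_force: [-0.5, -0.6, 5.8]
width: 0.208
finger_force: 30.0
```

Emit:
{"method": "play_rows", "body": {
  "series": [
    {"wx":0,"wy":0,"wz":0,"dx":0,"dy":0,"dz":0.05,"gripper":1},
    {"wx":0,"wy":0,"wz":0,"dx":0,"dy":0,"dz":0.05,"gripper":1},
    {"wx":0,"wy":0,"wz":0,"dx":0,"dy":0,"dz":0.05,"gripper":1}
  ]
}}

```text
t: 12.4
tool_pos: [573.5, -173.9, 181.7]
tool_rot: [0.0, 0.227, 0.974, -0.0]
contact_force: [-1.1, 0.0, 4.7]
width: 0.205
finger_force: 30.0
```

Emit:
{"method": "play_rows", "body": {
  "series": [
    {"wx":0,"wy":0,"wz":0,"dx":0,"dy":0,"dz":0.05,"gripper":1},
    {"wx":0,"wy":0,"wz":0,"dx":0,"dy":0,"dz":0.05,"gripper":1},
    {"wx":0,"wy":0,"wz":0,"dx":0,"dy":0,"dz":0.05,"gripper":1}
  ]
}}

```text
t: 12.78
tool_pos: [573.5, -174.0, 181.2]
tool_rot: [0.0, 0.227, 0.974, -0.0]
contact_force: [-0.2, 0.3, 4.3]
width: 0.208
finger_force: 30.0
```

Emit:
{"method": "play_rows", "body": {
  "series": [
    {"wx":0,"wy":0,"wz":0,"dx":0,"dy":0,"dz":0.05,"gripper":1},
    {"wx":0,"wy":0,"wz":0,"dx":0,"dy":0,"dz":0.05,"gripper":1},
    {"wx":0,"wy":0,"wz":0,"dx":0,"dy":0,"dz":0.05,"gripper":1}
  ]
}}

```text
t: 13.15
tool_pos: [573.5, -173.9, 180.7]
tool_rot: [0.0, 0.227, 0.974, -0.0]
contact_force: [-1.1, -0.2, 5.8]
width: 0.211
finger_force: 30.0
```

Emit:
{"method": "play_rows", "body": {
  "series": [
    {"wx":0,"wy":0,"wz":0,"dx":0,"dy":0,"dz":0.05,"gripper":1},
    {"wx":0,"wy":0,"wz":0,"dx":0,"dy":0,"dz":0.05,"gripper":1},
    {"wx":0,"wy":0,"wz":0,"dx":0,"dy":0,"dz":0.05,"gripper":1}
  ]
}}

```text
t: 13.52
tool_pos: [573.5, -174.0, 180.7]
tool_rot: [0.0, 0.227, 0.974, 0.0]
contact_force: [-1.2, 0.6, 8.5]
width: 0.213
finger_force: 30.0
```

Emit:
{"method": "play_rows", "body": {
  "series": [
    {"wx":0,"wy":0,"wz":0,"dx":0,"dy":0,"dz":0.03,"gripper":1},
    {"wx":0,"wy":0,"wz":0,"dx":0,"dy":0,"dz":0.03,"gripper":1},
    {"wx":0,"wy":0,"wz":0,"dx":0,"dy":0,"dz":0.03,"gripper":1}
  ]
}}

```text
t: 13.9
tool_pos: [573.6, -174.0, 180.6]
tool_rot: [0.001, 0.227, 0.974, 0.0]
contact_force: [-1.7, -0.5, 9.7]
width: 0.208
finger_force: 30.0
```

Emit:
{"method": "play_rows", "body": {
  "series": [
    {"wx":0,"wy":0,"wz":0,"dx":0,"dy":0,"dz":0.05,"gripper":1},
    {"wx":0,"wy":0,"wz":0,"dx":0,"dy":0,"dz":0.05,"gripper":1},
    {"wx":0,"wy":0,"wz":0,"dx":0,"dy":0,"dz":0.05,"gripper":1}
  ]
}}

```text
t: 14.28
tool_pos: [573.6, -174.0, 180.6]
tool_rot: [0.001, 0.227, 0.974, 0.0]
contact_force: [-1.9, 1.0, 12.4]
width: 0.206
finger_force: 30.0
```

Emit:
{"method": "play_rows", "body": {
  "series": [
    {"wx":0,"wy":0,"wz":0,"dx":0,"dy":0,"dz":0.05,"gripper":1},
    {"wx":0,"wy":0,"wz":0,"dx":0,"dy":0,"dz":0.05,"gripper":1},
    {"wx":0,"wy":0,"wz":0,"dx":0,"dy":0,"dz":0.05,"gripper":1}
  ]
}}

```text
t: 14.65
tool_pos: [573.6, -174.0, 180.6]
tool_rot: [0.001, 0.227, 0.974, 0.0]
contact_force: [-3.0, 0.9, 15.6]
width: 0.207
finger_force: 30.0
```

Emit:
{"method": "play_rows", "body": {
  "series": [
    {"wx":0,"wy":0,"wz":0,"dx":0,"dy":0,"dz":0,"gripper":1},
    {"wx":0,"wy":0,"wz":0,"dx":0,"dy":0,"dz":0,"gripper":1},
    {"wx":0,"wy":0,"wz":0,"dx":0,"dy":0,"dz":0,"gripper":1},
    {"wx":0,"wy":0,"wz":0,"dx":0,"dy":0,"dz":0,"gripper":1},
    {"wx":0,"wy":0,"wz":0,"dx":0,"dy":0,"dz":0,"gripper":1},
    {"wx":0,"wy":0,"wz":0,"dx":0,"dy":0,"dz":0,"gripper":1},
    {"wx":0,"wy":0,"wz":0,"dx":0,"dy":0,"dz":0,"gripper":1},
    {"wx":0,"wy":0,"wz":0,"dx":0,"dy":0,"dz":0,"gripper":1}
  ]
}}

```text
t: 15.65
tool_pos: [573.7, -174.0, 180.5]
tool_rot: [0.001, 0.227, 0.974, 0.0]
contact_force: [-3.4, 1.2, 15.3]
width: 0.21
finger_force: 30.0
```

Emit:
{"method": "play_rows", "body": {
  "series": [
    {"wx":0,"wy":0,"wz":0,"dx":0,"dy":0,"dz":0,"gripper":1},
    {"wx":0,"wy":0,"wz":0,"dx":0,"dy":0,"dz":0,"gripper":1},
    {"wx":0,"wy":0,"wz":0,"dx":0,"dy":0,"dz":0,"gripper":1},
    {"wx":0,"wy":0,"wz":0,"dx":0,"dy":0,"dz":0,"gripper":1}
  ]
}}

```text
t: 16.15
tool_pos: [573.6, -174.0, 180.5]
tool_rot: [0.001, 0.227, 0.974, 0.0]
contact_force: [-2.6, 1.4, 15.8]
width: 0.208
finger_force: 30.0
```

```bash
python3 -c "
from h import *
s=snap('scene','s4.png')
p=telemetry.observe()
print(p['tool_pos'],p['contact_force'],[np.round(proj('scene',p['tool_pos']+[0,0,z]),1) for z in(-59.5,29.5,32.5,40,50)])
old=cv2.imread('pics/s3.png');w=34;c=lambda im,u,v:cv2.resize(im[v-w:v+w,u-w:u+w],None,fx=8,fy=8,interpolation=cv2.INTER_CUBIC)[:,:390]
cv2.imwrite('pics/m4.png',np.hstack([c(s[:,:,::-1],212,105),c(old,210,80)]))"
```

```text
[ 573.64618956 -174.01481426  180.56389422] [-3.48604113  0.70455678 15.57815026] [array([212.5, 136.6]), array([208.9, 102.5]), array([208.7, 101.3]), array([208.4,  98.2]), array([208. ,  94.1])]
```

View pics/m4.png

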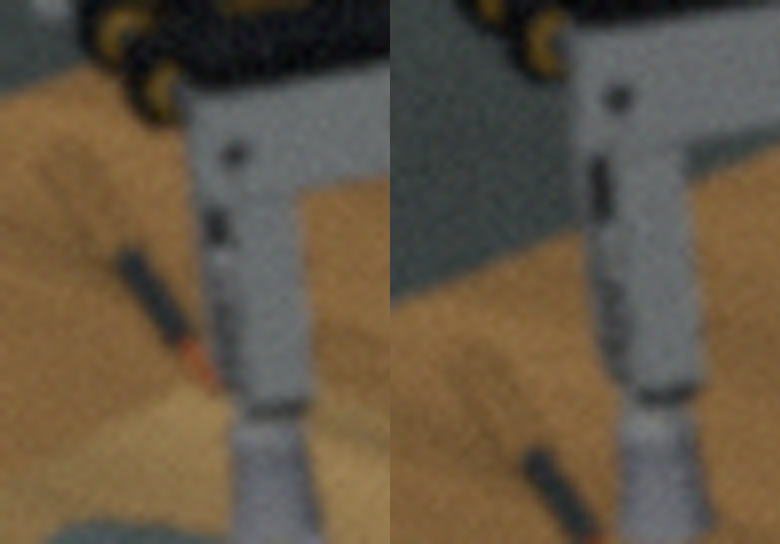

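The finger hides most of the rod. The dark gap between the fingers now ends about 4 px (≈10 mm) higher relative to the gripper, consistent with the rod being out. I'll lift off.

Emit:
{"method": "play_rows", "body": {
  "series": [
    {"wx":0,"wy":0,"wz":0,"dx":0,"dy":0,"dz":-0.3,"gripper":1},
    {"wx":0,"wy":0,"wz":0,"dx":0,"dy":0,"dz":-1,"gripper":1},
    {"wx":0,"wy":0,"wz":0,"dx":0,"dy":0,"dz":-2,"gripper":1},
    {"wx":0,"wy":0,"wz":0,"dx":0,"dy":0,"dz":-3.5,"gripper":1},
    {"wx":0,"wy":0,"wz":0,"dx":0,"dy":0,"dz":-5,"gripper":1},
    {"wx":0,"wy":0,"wz":0,"dx":0,"dy":0,"dz":-6.5,"gripper":1},
    {"wx":0,"wy":0,"wz":0,"dx":0,"dy":0,"dz":-6.9,"gripper":1},
    {"wx":0,"wy":0,"wz":0,"dx":0,"dy":0,"dz":-6.9,"gripper":1}
  ]
}}

```text
t: 17.2
tool_pos: [573.3, -173.9, 247.9]
tool_rot: [0.0, 0.227, 0.974, 0.0]
contact_force: [-0.7, 0.7, -1.6]
width: 0.207
finger_force: 30.0
```

Emit:
{"method": "play_rows", "body": {
  "series": [
    {"wx":0,"wy":0,"wz":0,"dx":0,"dy":0,"dz":0,"gripper":1},
    {"wx":0,"wy":0,"wz":0,"dx":0,"dy":0,"dz":0,"gripper":1}
  ]
}}

```text
t: 17.45
tool_pos: [572.9, -173.7, 247.1]
tool_rot: [-0.001, 0.227, 0.974, 0.0]
contact_force: [1.0, -0.3, -2.3]
width: 0.21
finger_force: 30.0
```

```bash
python3 -c "
from h import *
go(518.7,216.9,247.5)
s=snap('scene','s5.png')
p=telemetry.observe()['tool_pos']
print([np.round(proj('scene',p+[0,0,z]),1) for z in(-59.5,29.5)])
w=34;c=lambda im,u,v:cv2.resize(im[v-w:v+w,u-w:u+w],None,fx=8,fy=8,interpolation=cv2.INTER_CUBIC)
u,v=np.round(proj('scene',p+[0,0,-20])).astype(int)
cv2.imwrite('pics/m5.png',c(s[:,:,::-1],u,v))"
```

```text
pos [ 572.9 -173.7  247.1] az 63.7 F [ 1.  -0.3 -2.3] w 0.21 t 17.45
cm shift [ 2.2163e+01  3.2623e+01 -2.4000e-02] level fix deg [-0.01 -0.06 -0.  ]
[array([210.1, 111.3]), array([206.2,  74.5])]
```

View pics/m5.png

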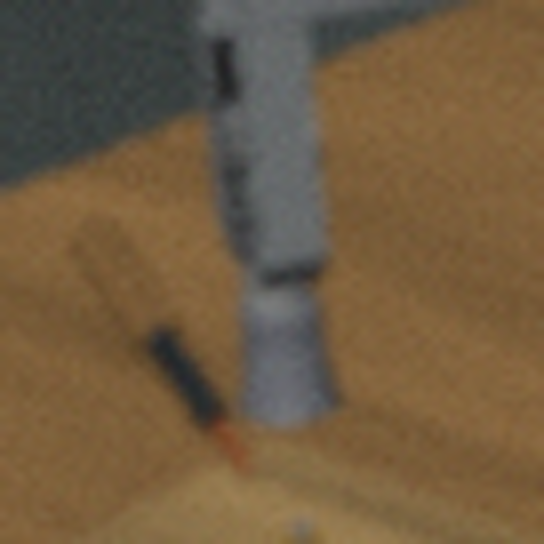

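In this picture the dark gap between the fingers is long again, so I need to compare it directly with the earlier ones, aligned at the finger, to tell where the rod is.

```bash
python3 -c "
from h import *
P=[('s3',[573.8,-171.5,247.5]),('s4',[573.6,-174,180.6]),('s5',[572.9,-173.7,247.1])]
o=[]
for n,p in P:
  im=cv2.imread(f'pics/{n}.png'); u,v=proj('scene',np.array(p)+[0,0,30])
  q=cv2.getRectSubPix(im,(22,44),(float(u),float(v)))
  q=cv2.resize(q,None,fx=12,fy=12,interpolation=cv2.INTER_CUBIC); o.append(cv2.convertScaleAbs(q,alpha=1.4))
cv2.imwrite('pics/m6.png',np.hstack(o))
for z in(29.5,32.5,42,50): print(z,(np.array(proj('scene',np.array(P[2][1])+[0,0,z]))-proj('scene',np.array(P[2][1])+[0,0,30]))*12+[132,264])"
```

```text
29.5 [132.27548834 266.62389615]
32.5 [130.62016524 250.85621547]
42 [125.34018787 200.53783684]
50 [120.84848012 157.70250804]
```

View pics/m6.png

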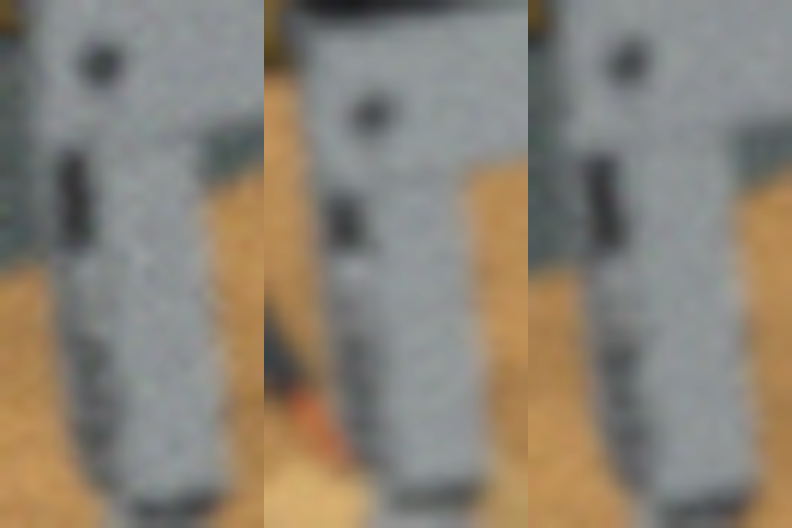

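The cap is hidden behind the near finger, so these views don't show whether the rod is out. I'll turn the wrist by +80° about the tool z, so the scene camera looks through the gap.

Emit:
{"method": "play_rows", "body": {
  "series": [
    {"wx":0,"wy":0,"wz":10,"dx":0,"dy":0,"dz":0,"gripper":1},
    {"wx":0,"wy":0,"wz":20,"dx":0,"dy":0,"dz":0,"gripper":1},
    {"wx":0,"wy":0,"wz":30,"dx":0,"dy":0,"dz":0,"gripper":1},
    {"wx":0,"wy":0,"wz":40,"dx":0,"dy":0,"dz":0,"gripper":1},
    {"wx":0,"wy":0,"wz":50,"dx":0,"dy":0,"dz":0,"gripper":1},
    {"wx":0,"wy":0,"wz":60,"dx":0,"dy":0,"dz":0,"gripper":1},
    {"wx":0,"wy":0,"wz":70,"dx":0,"dy":0,"dz":0,"gripper":1},
    {"wx":0,"wy":0,"wz":80,"dx":0,"dy":0,"dz":0,"gripper":1}
  ]
}}

```text
t: 18.5
tool_pos: [573.2, -173.7, 247.4]
tool_rot: [-0.0, 0.802, 0.598, -0.0]
contact_force: [-0.7, 0.1, -2.1]
width: 0.208
finger_force: 30.0
```

Emit:
{"method": "play_rows", "body": {
  "series": [
    {"wx":0,"wy":0,"wz":0,"dx":0,"dy":0,"dz":0,"gripper":1},
    {"wx":0,"wy":0,"wz":0,"dx":0,"dy":0,"dz":0,"gripper":1},
    {"wx":0,"wy":0,"wz":0,"dx":0,"dy":0,"dz":0,"gripper":1}
  ]
}}

```text
t: 18.88
tool_pos: [573.2, -173.9, 247.6]
tool_rot: [-0.0, 0.8, 0.6, 0.0]
contact_force: [-1.2, 0.5, -1.6]
width: 0.212
finger_force: 30.0
```

```bash
python3 -c "
from h import *
go(518.7,216.9,247.5)
s=snap('scene','s6.png')
p=telemetry.observe()['tool_pos']
u,v=proj('scene',p)
q=cv2.resize(cv2.getRectSubPix(np.ascontiguousarray(s[:,:,::-1]),(56,72),(float(u),float(v))),None,fx=8,fy=8,interpolation=cv2.INTER_CUBIC)
cv2.imwrite('pics/m7.png',cv2.convertScaleAbs(q,alpha=1.3))
for z in(-59.5,-27,29.5,32.5,38,42,50): print(z,(np.array(proj('scene',p+[0,0,z]))-[u,v])*8+[224,288])"
```

```text
pos [ 573.2 -173.9  247.6] az -16.2 F [-1.2  0.5 -1.6] w 0.212 t 18.875
cm shift [ 3.6003e+01 -1.6137e+01  2.4000e-02] level fix deg [-0.   -0.01 -0.  ]
-59.5 [244.48718809 481.8185478 ]
-27 [233.46790025 377.67139702]
29.5 [213.31535347 186.59462792]
32.5 [212.20827995 176.07481805]
38 [210.16862598 156.68694178]
42 [208.67704571 142.50354195]
50 [205.67299654 113.92468152]
```

View pics/m7.png

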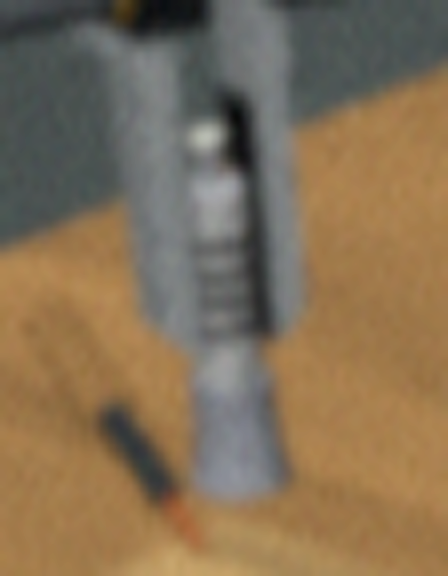

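The cap now stands clear of the barrel top at crop (207,130), about 13 mm up, so the rod is out. I'll carry the gauge back to the socket.

Emit:
{"method": "play_rows", "body": {
  "series": [
    {"wx":0,"wy":0,"wz":0,"dx":2.1,"dy":-0.9,"dz":0,"gripper":1},
    {"wx":0,"wy":0,"wz":0,"dx":6.5,"dy":-2.9,"dz":0,"gripper":1},
    {"wx":0,"wy":0,"wz":0,"dx":12.1,"dy":-5.4,"dz":0,"gripper":1},
    {"wx":0,"wy":0,"wz":0,"dx":17.8,"dy":-8,"dz":0,"gripper":1},
    {"wx":0,"wy":0,"wz":0,"dx":23.5,"dy":-10.5,"dz":0,"gripper":1},
    {"wx":0,"wy":0,"wz":0,"dx":29.2,"dy":-13.1,"dz":0,"gripper":1},
    {"wx":0,"wy":0,"wz":0,"dx":33.8,"dy":-15.1,"dz":0,"gripper":1},
    {"wx":0,"wy":0,"wz":0,"dx":36,"dy":-16.1,"dz":0,"gripper":1}
  ]
}}

```text
t: 19.92
tool_pos: [518.6, 220.9, 247.6]
tool_rot: [-0.001, 0.798, 0.602, 0.0]
contact_force: [1.4, -1.0, -1.5]
width: 0.211
finger_force: 30.0
```

Emit:
{"method": "play_rows", "body": {
  "series": [
    {"wx":0,"wy":0,"wz":0,"dx":0,"dy":0,"dz":0,"gripper":1},
    {"wx":0,"wy":0,"wz":0,"dx":0,"dy":0,"dz":0,"gripper":1},
    {"wx":0,"wy":0,"wz":0,"dx":0,"dy":0,"dz":1,"gripper":1},
    {"wx":0,"wy":0,"wz":0,"dx":0,"dy":0,"dz":3,"gripper":1},
    {"wx":0,"wy":0,"wz":0,"dx":0,"dy":0,"dz":5.5,"gripper":1},
    {"wx":0,"wy":0,"wz":0,"dx":0,"dy":0,"dz":8,"gripper":1},
    {"wx":0,"wy":0,"wz":0,"dx":0,"dy":0,"dz":10,"gripper":1},
    {"wx":0,"wy":0,"wz":0,"dx":0,"dy":0,"dz":11,"gripper":1}
  ]
}}

```text
t: 20.92
tool_pos: [519.2, 215.3, 136.2]
tool_rot: [-0.0, 0.801, 0.599, -0.001]
contact_force: [0.1, -0.0, -0.7]
width: 0.206
finger_force: 30.0
```

Emit:
{"method": "play_rows", "body": {
  "series": [
    {"wx":0,"wy":0,"wz":0,"dx":0,"dy":0,"dz":0,"gripper":1},
    {"wx":0,"wy":0,"wz":0,"dx":0,"dy":0,"dz":0,"gripper":1},
    {"wx":0,"wy":0,"wz":0,"dx":0,"dy":0,"dz":0,"gripper":1}
  ]
}}

```text
t: 21.3
tool_pos: [520.2, 217.0, 138.4]
tool_rot: [0.0, 0.8, 0.6, 0.001]
contact_force: [0.1, 0.2, -2.4]
width: 0.207
finger_force: 30.0
```

```bash
python3 -c "
from h import *
go(518.8,217,77.5)
s=snap('scene','s7.png')
p=telemetry.observe()['tool_pos']
u,v=proj('scene',p-[0,0,50])
q=cv2.resize(cv2.getRectSubPix(np.ascontiguousarray(s[:,:,::-1]),(72,72),(float(u),float(v))),None,fx=8,fy=8,interpolation=cv2.INTER_CUBIC)
cv2.imwrite('pics/m8.png',cv2.convertScaleAbs(q,alpha=1.3))
for P in(p-[0,0,59.5],[519,217,46],p+[0,0,29.5]): print((np.array(proj('scene',P))-[u,v])*8+[288,288])"
```

```text
pos [520.2 217.  138.4] az -16.3 F [ 0.1  0.2 -2.4] w 0.207 t 21.3
cm shift [-0.049 -0.139  6.094] level fix deg [ 0.06 -0.06  0.  ]
[283.43727811 317.0729447 ]
[269.84285709 412.58556805]
[328.46112685  29.03372069]
```

View pics/m8.png

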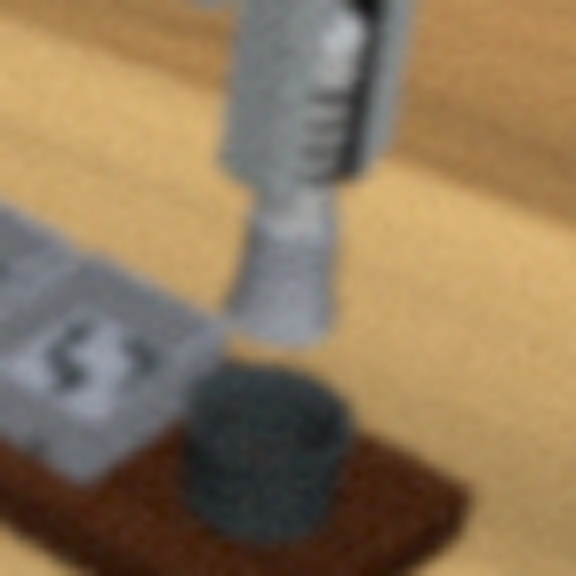

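The mouth is at crop (278,318) and the socket rim is centred at (270,413). Both are within about 1 mm of the prediction, so I'll lower the gauge slowly.

Emit:
{"method": "play_rows", "body": {
  "series": [
    {"wx":0,"wy":0,"wz":0,"dx":0,"dy":-0.1,"dz":0.6,"gripper":1},
    {"wx":0,"wy":0,"wz":0,"dx":0,"dy":-0.1,"dz":1.2,"gripper":1},
    {"wx":0,"wy":0,"wz":0,"dx":0,"dy":-0.1,"dz":1.9,"gripper":1},
    {"wx":0,"wy":0,"wz":0,"dx":0,"dy":-0.1,"dz":2.6,"gripper":1},
    {"wx":0,"wy":0,"wz":0,"dx":0,"dy":-0.1,"dz":3.3,"gripper":1},
    {"wx":0,"wy":0,"wz":0,"dx":0,"dy":-0.1,"dz":4,"gripper":1},
    {"wx":0,"wy":0,"wz":0,"dx":0,"dy":-0.1,"dz":4,"gripper":1},
    {"wx":0,"wy":0,"wz":0,"dx":0,"dy":-0.1,"dz":4,"gripper":1}
  ]
}}

```text
t: 22.35
tool_pos: [518.8, 217.2, 97.7]
tool_rot: [-0.0, 0.8, 0.6, 0.0]
contact_force: [-0.3, -0.4, -1.7]
width: 0.208
finger_force: 30.0
```

Emit:
{"method": "play_rows", "body": {
  "series": [
    {"wx":0,"wy":0,"wz":0,"dx":0,"dy":0,"dz":0.4,"gripper":1},
    {"wx":0,"wy":0,"wz":0,"dx":0,"dy":0,"dz":0.8,"gripper":1},
    {"wx":0,"wy":0,"wz":0,"dx":0,"dy":0,"dz":1.2,"gripper":1},
    {"wx":0,"wy":0,"wz":0,"dx":0,"dy":0,"dz":1.6,"gripper":1},
    {"wx":0,"wy":0,"wz":0,"dx":0,"dy":0,"dz":1.6,"gripper":1},
    {"wx":0,"wy":0,"wz":0,"dx":0,"dy":0,"dz":1.6,"gripper":1}
  ]
}}

```text
t: 23.1
tool_pos: [518.7, 217.1, 81.6]
tool_rot: [-0.0, 0.8, 0.6, -0.0]
contact_force: [0.3, 0.4, -2.2]
width: 0.205
finger_force: 30.0
```

Emit:
{"method": "play_rows", "body": {
  "series": [
    {"wx":0,"wy":0,"wz":0,"dx":0,"dy":0,"dz":0.1,"gripper":1},
    {"wx":0,"wy":0,"wz":0,"dx":0,"dy":0,"dz":0.2,"gripper":1},
    {"wx":0,"wy":0,"wz":0,"dx":0,"dy":0,"dz":0.3,"gripper":1},
    {"wx":0,"wy":0,"wz":0,"dx":0,"dy":0,"dz":0.3,"gripper":1},
    {"wx":0,"wy":0,"wz":0,"dx":0,"dy":0,"dz":0.3,"gripper":1}
  ]
}}

```text
t: 23.72
tool_pos: [518.7, 217.1, 78.6]
tool_rot: [-0.0, 0.8, 0.6, -0.0]
contact_force: [-0.2, 0.1, -2.5]
width: 0.208
finger_force: 30.0
```

Emit:
{"method": "play_rows", "body": {
  "series": [
    {"wx":0,"wy":0,"wz":0,"dx":0,"dy":0,"dz":0.1,"gripper":1},
    {"wx":0,"wy":0,"wz":0,"dx":0,"dy":0,"dz":0.1,"gripper":1},
    {"wx":0,"wy":0,"wz":0,"dx":0,"dy":0,"dz":0.1,"gripper":1}
  ]
}}

```text
t: 24.1
tool_pos: [518.7, 217.1, 77.7]
tool_rot: [0.0, 0.8, 0.6, 0.0]
contact_force: [0.2, 0.3, -2.5]
width: 0.208
finger_force: 30.0
```

Emit:
{"method": "play_rows", "body": {
  "series": [
    {"wx":0,"wy":0,"wz":0,"dx":0,"dy":0,"dz":0.07,"gripper":1},
    {"wx":0,"wy":0,"wz":0,"dx":0,"dy":0,"dz":0.07,"gripper":1},
    {"wx":0,"wy":0,"wz":0,"dx":0,"dy":0,"dz":0.07,"gripper":1}
  ]
}}

```text
t: 24.48
tool_pos: [518.8, 217.2, 77.4]
tool_rot: [-0.0, 0.8, 0.6, 0.0]
contact_force: [-1.1, -0.2, 5.5]
width: 0.205
finger_force: 30.0
```

Emit:
{"method": "play_rows", "body": {
  "series": [
    {"wx":0,"wy":0,"wz":0,"dx":0,"dy":0,"dz":0.05,"gripper":1},
    {"wx":0,"wy":0,"wz":0,"dx":0,"dy":0,"dz":0.05,"gripper":1},
    {"wx":0,"wy":0,"wz":0,"dx":0,"dy":0,"dz":0.05,"gripper":1}
  ]
}}

```text
t: 24.85
tool_pos: [518.8, 217.2, 77.4]
tool_rot: [-0.0, 0.8, 0.6, 0.0]
contact_force: [-2.4, 0.5, 9.3]
width: 0.211
finger_force: 30.0
```

Emit:
{"method": "play_rows", "body": {
  "series": [
    {"wx":0,"wy":0,"wz":0,"dx":0,"dy":0,"dz":-0.1,"gripper":1},
    {"wx":0,"wy":0,"wz":0,"dx":0,"dy":0,"dz":-0.1,"gripper":1},
    {"wx":0,"wy":0,"wz":0,"dx":0,"dy":0,"dz":-0.1,"gripper":0.5},
    {"wx":0,"wy":0,"wz":0,"dx":0,"dy":0,"dz":-0.1,"gripper":0.3},
    {"wx":0,"wy":0,"wz":0,"dx":0,"dy":0,"dz":-0.1,"gripper":0},
    {"wx":0,"wy":0,"wz":0,"dx":0,"dy":0,"dz":-0.1,"gripper":-0.4},
    {"wx":0,"wy":0,"wz":0,"dx":0,"dy":0,"dz":-0.1,"gripper":-0.8},
    {"wx":0,"wy":0,"wz":0,"dx":0,"dy":0,"dz":-0.1,"gripper":-0.8}
  ]
}}

```text
t: 25.85
tool_pos: [518.7, 217.1, 77.5]
tool_rot: [-0.0, 0.8, 0.6, -0.0]
contact_force: [0.0, 0.1, 0.1]
width: 0.741
finger_force: 0.0
```

Emit:
{"method": "play_rows", "body": {
  "series": [
    {"wx":0,"wy":0,"wz":0,"dx":0,"dy":0,"dz":0,"gripper":-0.8},
    {"wx":0,"wy":0,"wz":0,"dx":0,"dy":0,"dz":0,"gripper":-0.8}
  ]
}}

```text
t: 26.1
tool_pos: [518.7, 217.1, 77.5]
tool_rot: [-0.0, 0.8, 0.6, 0.0]
contact_force: [-0.2, -0.0, 0.2]
width: 0.897
finger_force: 0.0
```

Emit:
{"method": "play_rows", "body": {
  "series": [
    {"wx":0,"wy":0,"wz":0,"dx":0,"dy":0,"dz":-1,"gripper":-0.8},
    {"wx":0,"wy":0,"wz":0,"dx":0,"dy":0,"dz":-3,"gripper":-0.8},
    {"wx":0,"wy":0,"wz":0,"dx":0,"dy":0,"dz":-6,"gripper":-0.8},
    {"wx":0,"wy":0,"wz":0,"dx":0,"dy":0,"dz":-9,"gripper":-0.8},
    {"wx":0,"wy":0,"wz":0,"dx":0,"dy":0,"dz":-12,"gripper":-0.8},
    {"wx":0,"wy":0,"wz":0,"dx":0,"dy":0,"dz":-15,"gripper":-0.8},
    {"wx":0,"wy":0,"wz":0,"dx":0,"dy":0,"dz":-15,"gripper":-0.8},
    {"wx":0,"wy":0,"wz":0,"dx":0,"dy":0,"dz":-15,"gripper":-0.8}
  ]
}}

```text
t: 27.1
tool_pos: [518.1, 217.1, 227.1]
tool_rot: [-0.0, 0.8, 0.6, -0.0]
contact_force: [0.0, 0.3, -0.9]
width: 0.897
finger_force: 0.0
```

Emit:
{"method": "play_rows", "body": {
  "series": [
    {"wx":0,"wy":0,"wz":0,"dx":0,"dy":0,"dz":0,"gripper":-0.8},
    {"wx":0,"wy":0,"wz":0,"dx":0,"dy":0,"dz":0,"gripper":-0.8},
    {"wx":0,"wy":0,"wz":0,"dx":0,"dy":0,"dz":0,"gripper":-0.8},
    {"wx":0,"wy":0,"wz":0,"dx":0,"dy":0,"dz":0,"gripper":-0.8}
  ]
}}

```text
t: 27.6
tool_pos: [518.7, 217.0, 227.2]
tool_rot: [-0.0, 0.8, 0.6, -0.0]
contact_force: [0.9, 0.8, -0.5]
width: 0.895
finger_force: 0.0
```

```bash
python3 -c "
from h import *
go(519,217,227)
s=snap('scene','s8.png');u,v=proj('scene',[519,217,80])
q=cv2.resize(cv2.getRectSubPix(np.ascontiguousarray(s[:,:,::-1]),(72,72),(float(u),float(v))),None,fx=8,fy=8,interpolation=cv2.INTER_CUBIC)
cv2.imwrite('pics/m9.png',q)
for z in(18,46,107,110,123): print(z,(np.array(proj('scene',[519,217,z]))-[u,v])*8+[288,288])"
```

```text
pos [518.7 217.  227.2] az -16.3 F [ 0.9  0.8 -0.5] w 0.895 t 27.6
cm shift [0.005 0.031 0.023] level fix deg [-0.02  0.02  0.  ]
18 [259.43779824 469.06063728]
46 [272.06284493 389.15293867]
107 [301.15536849 204.26407991]
110 [302.64540988 194.76603001]
123 [309.16942667 153.14664664]
```

View pics/m9.png

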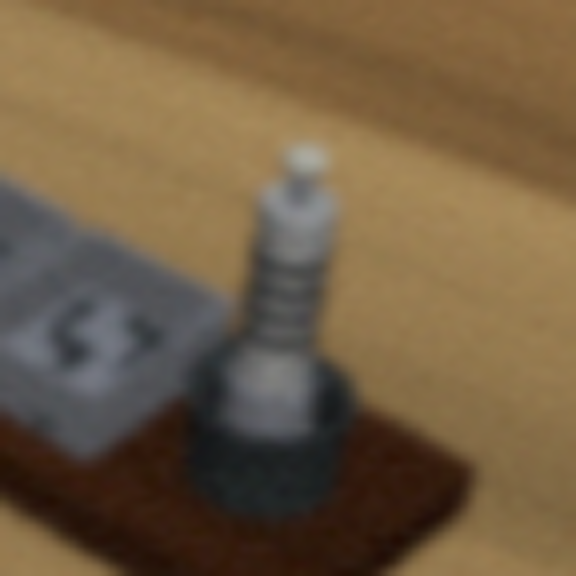

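The gauge stands upright in its socket. The cap at crop (305,155) is about 12 mm above the barrel top, so the rod is still out, and the gripper is clear. I'm handing in.

```bash
python3 -c "
from h import *
print(workorder.finish_job())"
```

```text
the job is handed in; nothing more can be done
None
```

I handed the job in at about 27.6 s: the gauge was held on the stem at about 18 N for 1.5 s, then set back upright in its socket and released, with the rod about 12 mm out; the hand-in gave no verdict.

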